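# Seat the bike light in its sloping charging dock

## Task

Put the bike light on charge: pick it up, lay it between the green guides of the sloping dock with its lens end uppermost, and let go of it. Then press it down until it is fully home at both ends, lying flat against the dock's sloping face, and take the hand away. Leave the other things on the shelf where they are.

Things in the scene. Friction and masses are not known exactly. Their poses are not given: they have to be found in the camera images.
- light: bike light to be charged: block of dark hard silicone 124 mm long (x), 50 wide (y), 36 high (z), about 0.2 kg, flat top; silver band and clear round lens at its +x end, red disc near its tail and grey ribs on top (flush). Origin at the centre of its underside, z out of its top, x towards the lens. It starts flat on the shelf, top up
- light_lens (a point): the middle of the light's lens face, 62 mm along the light's x from its origin and 18 mm above its underside
- cradle: sloping seat of the fixed charging dock: white plate 160 mm (x) by 100 mm (y), tilted 30 degrees to face up and roughly towards the robot. Origin on the plate's face, 78 mm above the shelf, exactly where the light's origin is when fully home (axes then agree too); x runs up the slope, z stands out of the face. The upper end is open
- cradle_ledge (a point): foot of the green ledge's stop face, across the lower end of the cradle at cradle x = -62 mm; the ledge is 15 mm high, 68 mm wide, 10 mm thick, and stops the light's tail end
- cradle_guide (a point): middle of the top of one of the four green guides (upper, +y side), cradle (44, 31, 20) mm. All are 24 mm long, 6 thick, 20 high, at x = +-32 to +-56 mm, y = +-28 to +-34 mm: the light has 3 mm play on either side, and the middle (x = -32 to 32 mm) is free for fingers
- pad_low (a joint): travel in m of the lower grey seat pad (20 by 40 mm, centred at cradle x = -42 mm): 0 = standing out about 8 mm from the face, 0.008 = pressed flush with it. It is stiff (about 7 N; up to 15 N on one end of the light, with rubbing on the ledge) and stays where it is pushed; the light first rests on both pads
- pad_high (a joint): the same for the upper pad, centred at cradle x = +42 mm
- pad_low_top (a point): centre of the lower pad's top
- pad_high_top (a point): centre of the upper pad's top
- multitool: bystander: red and steel folding multitool, 95 x 36 x 22 mm, origin under its centre
- tyre_lever: bystander: yellow tyre lever, 118 x 18 x 13 mm, origin under its centre
- bell: bystander: chrome bell, 60 mm across, 41 mm high, origin under its centre
- spoke_key: bystander: round steel spoke key, 60 mm across, 10 mm high, origin under its centre
- pump: bystander: black hand pump lying along its x, 190 mm long, 32 mm high, origin under its centre
- patch_box: bystander: blue puncture kit box, 85 x 55 x 28 mm, origin under its centre
- bidon: bystander: white drinking bottle standing, 72 mm across, 190 mm high, origin under its centre
There are look-alikes about, which are no part of the job. Several things look just like the light: the one meant starts nearest to the robot's base.

How it is judged:
By the outcome, as a careful person would: the job done as asked, in the order asked, and still so for the second after the job is handed in, with the robot touching nothing.
It also fails if it takes over 46 s, if anything falls off the work surface, if the arm or the gripper's body presses on something with over 40 N, if the wrist force passes 120 N, or if a joint passes its speed limit or range.

## Robot

A 6-joint arm with a two-finger parallel gripper is mounted at the origin on the work surface. World frame = base frame: x ahead of the robot, y to its left, z up, the work surface at z = 0. Lengths are in mm, angles in rad, forces in N, time in s.
With the tool pointing down it reaches from about 400 to 925 mm from the base axis. Payload 3.4 kg.
Tool frame: the origin (TCP) lies on the centre line of the jaws, within the pads' length; the fingertips stand 19 mm ahead of it and the grasp point (between the pads) is the TCP; z points along the fingers, y is the line along which they close (so a half turn about z gives the same grasp; the last joint's range is limited). The gripper opens to 85 mm and grips with 20 to 120 N. Pads are 22 mm wide; open, the fingers measure 114 mm over their backs; the gripper's body (76 mm by 85 mm) begins 54 mm behind the grasp point. The pads swing forward as they close: fully open they stand 13 mm farther back than shut.
Start: joints at [-0.073, 0.307, 1.506, -0, 1.328, -0.073], TCP at [575.005, -0.025, 250.305] pointing down, gripper open.
Joint ranges: [-3.12, 3.12], [-1.05, 2.28], [0.14, 2.33], [-1.42, 4.57], [0.1, 2.73], [-2.68, 2.68]. Speed limits (rad/s): [2.57, 2.57, 3.14, 3.14, 3.14, 3.14].

## Interface

Orientations are given as a unit quaternion [x, y, z, w].
In Python, from workcell import * gives the robot as it stands. The module is installed in compiled form; this text tells all that it offers.
- The arm moves only by the tool jog_arm, never from a script. Its argument "plan" is a list of rows, each a list of 3 entries, a list of its own where there are three numbers: the shift along the tool's x, y, z in mm, then the turn about the tool's z in rad, then the gripper's target within -1 to 1 (fully open at 1, half-way at 0, shut at -1). In form: [[[dx, dy, dz], twist, gripper], ...]. A call has 1 to 8 rows; each row is the pose to reach, as a shift and turn from the pose commanded when the call began, along the tool's axes at that moment; what a row does not reach only later rows make up. A row lasts 1/10 s, in which the tool goes at most 50 mm and 8.59 degrees, less where a joint would pass 70% of its speed; a pose out of reach is approached as far as the arm can. A call with a gripper value outside its range is refused whole. The fingers move at their own pace and stop on an object; "squeeze" is the grip in N (left out, the last holds). Time passes only in rows, so rows that repeat a pose let the fingers close. It gives the time, the measured TCP pose, the force, the opening and the grip force at its end, in the units of the state.
- observe(): the state, without advancing time (a new reading comes with each control period).
- read_camera(name): name is "scene" or "side" or "wrist"; returns a dict with "pixels" (480x640x3 uint8, red, green, blue), "range_z" (480x640 float32, mm along the optical axis (not along the pixel's ray), 0 where there is no reading), "fx", "fy", "cx", "cy" (pixels), "cam_to_world" (4x4, takes a point from camera to world coordinates); the wrist camera has in their place "mount" (4x4, takes a point from camera to tool coordinates, whose origin is the TCP and whose axes are the flange's). Camera axes: x right, y down, z forward; pixel columns grow to the right and rows downward; lengths in mm; the calibration is good to about 2 mm. A picture is of the moment at which its call begins: read the wrist's pose just before it.
- hand_in(): hands the job in; it is judged then, once.
The state is a dict: "time_s": time; "q": joint angles; "joint_velocities": joint speeds; "effort": joint torques, N m; "tool_pos": TCP position; "eef_rot": TCP orientation; "ft_force": force on the tool from outside, world axes, zero at the start; "torque": the same for the moment, N m; "gripper_width": opening from 0.0 (shut) to 1.0 (fully open); "finger_force": force on a finger pad.
Only numpy, scipy, OpenCV 4.12 (cv2) and the standard library are available. Lean on these libraries where they do the work, as an engineer would, in place of code of your own. Each camera call takes 0.05 s, during which the arm holds its last target. There are 200 camera calls.

## Working session

There is one attempt and no reset: what is moved stays moved. The work goes in short steps, Python scripts to look and compute and a tool call to move; the robot and the scene stay as the last step left them, time stands still between calls to the robot, and variables do not carry over. Pictures are saved under pics/ and viewed, at most 10 in all, crops included, and the job is handed in when it is done.

Besides the shell and the picture viewer there is one more tool, called after "Request:" by a JSON object that holds its "api" and its "payload". jog_arm: Moves the arm, as the interface text tells. Its arguments: {"type":"object","properties":{"plan":{"type":"array"},"squeeze":{"type":"number"}},"required":["plan"]}

```bash
mkdir -p pics; cat > h.py <<'E'
from workcell import *
import numpy as np, cv2
from scipy.spatial.transform import Rotation as R
def cam(n,save=None):
    s=observe(); c=read_camera(n)
    if n=="wrist":
        T=np.eye(4);T[:3,:3]=R.from_quat(s["eef_rot"]).as_matrix();T[:3,3]=s["tool_pos"];c["T"]=T@c["mount"]
    else: c["T"]=np.array(c["cam_to_world"])
    z=c["range_z"];v,u=np.mgrid[:480,:640]
    P=np.stack([(u-c["cx"])/c["fx"]*z,(v-c["cy"])/c["fy"]*z,z],-1)
    c["W"]=P@c["T"][:3,:3].T+c["T"][:3,3]; c["W"][z==0]=np.nan
    if save: cv2.imwrite("pics/"+save,c["pixels"][:,:,::-1]); np.save("pics/"+save+".npy",c["W"])
    return c
E
python3 - <<'E'
from h import *
for n in("scene","side"):
    c=cam(n,n+".png"); print(c["T"].round(2))
print(observe())
E
```

```text
[[-8.1000e-01  4.5000e-01 -3.8000e-01  9.5881e+02]
 [ 5.9000e-01  6.1000e-01 -5.2000e-01  5.5323e+02]
 [ 0.0000e+00 -6.5000e-01 -7.6000e-01  8.7205e+02]
 [ 0.0000e+00  0.0000e+00  0.0000e+00  1.0000e+00]]
[[ 9.1000e-01 -3.2000e-01  2.5000e-01  3.1341e+02]
 [-4.1000e-01 -7.0000e-01  5.8000e-01 -5.8066e+02]
 [-2.0000e-02 -6.3000e-01 -7.7000e-01  9.2521e+02]
 [ 0.0000e+00  0.0000e+00  0.0000e+00  1.0000e+00]]
{'time_s': 0.1, 'q': array([-7.35111830e-02,  3.07496200e-01,  1.50755930e+00, -3.85045386e-06,
        1.32839288e+00, -7.34932638e-02]), 'joint_velocities': array([-0.00125575, -0.00120149, -0.00119193, -0.00020273,  0.00073613,
        0.00140458]), 'effort': array([ 4.70438190e-04, -4.58528459e+01, -2.52607870e+01, -1.75910814e-04,
        5.54533050e-03,  5.92343241e-08]), 'tool_pos': array([5.74402122e+02, 1.17553238e-02, 2.49468014e+02]), 'eef_rot': array([ 7.07112484e-01,  7.07100469e-01, -6.07560281e-04, -7.01287499e-04]), 'ft_force': array([-0.12378765,  0.5325185 , -1.16245611]), 'torque': array([ 0.01570289,  0.01005053, -0.01302668]), 'finger_force': 0.0, 'gripper_width': 0.9991749382946495}
```

View pics/scene.png

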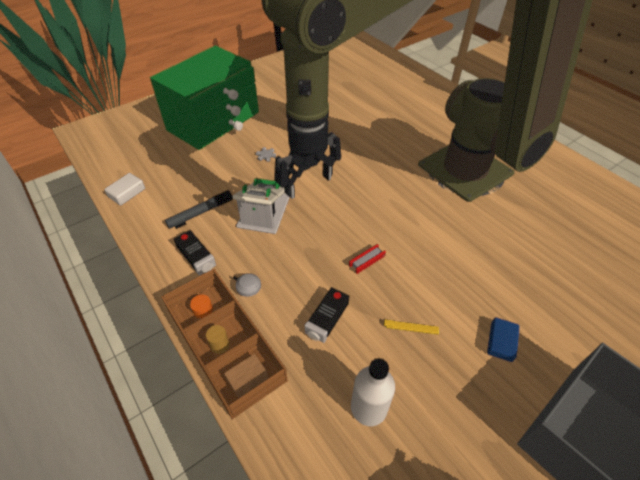

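View pics/side.png

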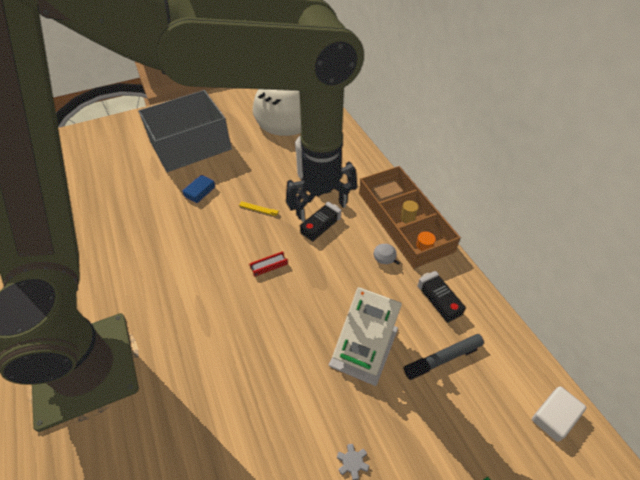

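Scene view: the candidates for the light are A at (328,313) and B at (194,250). In the side view these are A (321,221) and B (441,296). The dock is at side (366,335), with its ledge at (356,361) and its pads at (375,312) and (361,350). Next I'll measure these and take a close crop.

```bash
python3 - <<'E'
from h import *
S=np.load("pics/side.png.npy");C=np.load("pics/scene.png.npy")
def p(W,u,v): return np.nanmedian(W[v-1:v+2,u-1:u+2].reshape(-1,3),0).round(1)
for n,u,v in[("A",328,313),("Alens",316,333),("Ared",337,295),("B",194,250),("bidon",372,390),("mt",367,258),("lever",411,327),("bell",247,284)]: print("scene",n,p(C,u,v))
for n,u,v in[("A",321,221),("B",441,296),("padhi",375,312),("padlo",361,350),("ledge",356,361),("plate",370,330),("key",353,461),("bell",385,253)]: print("side",n,p(S,u,v))
# A top surface points
for nm,W,(u,v) in(("scene",C,(328,313)),("side",S,(321,221))):
    c=p(W,u,v); m=(np.hypot(W[...,0]-c[0],W[...,1]-c[1])<85)&(abs(W[...,2]-36)<4)
    q=W[m][:,:2].astype(np.float32); print(nm,len(q),cv2.minAreaRect(q),np.median(W[m][:,2]))
a=cv2.imread("pics/side.png")[275:395,320:420];b=cv2.imread("pics/scene.png")[275:355,285:375]
cv2.imwrite("pics/crop.png",np.hstack([cv2.resize(a,(400,480),interpolation=2),cv2.resize(b,(400,480),interpolation=2)]))
E
```

```text
scene A [646.5 170.   36.6]
scene Alens [694.4 191.5  31.8]
scene Ared [602.1 145.   35.5]
scene B [ 804.4 -163.2   35.9]
scene bidon [715.1 380.1 138.5]
scene mt [468.7  94.7  17.3]
scene lever [510.4 292.8   8.1]
scene bell [751.3   1.6  38.4]
side A [637.5 145.8  34.9]
side B [ 793.  -184.7   35.3]
side padhi [ 609.8 -191.3  102.7]
side padlo [ 554.9 -238.5   62.6]
side ledge [ 535.2 -254.1   57.2]
side plate [ 588.1 -213.    78.9]
side key [ 450.5 -411.4    8.6]
side bell [738.1 -21.6  37.1]
scene 1042 ((645.9479370117188, 163.8427734375), (125.38941192626953, 50.27070999145508), 23.799924850463867) 35.6561396544173
side 572 ((643.0892333984375, 158.19058227539062), (121.08905792236328, 50.600563049316406), 22.880706787109375) 34.87142952145888
```

View pics/crop.png

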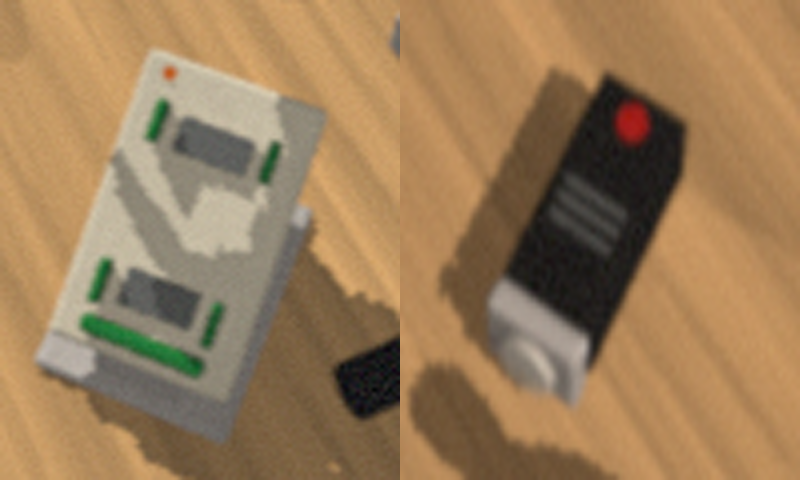

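The crop shows the dock with its ledge at the lower left, and light A with the silver lens end at (535,350) and the red disc at (632,122). A is 665 mm from the base and B about 818 mm, so A is the one. A's centre is about (645,162) with yaw of about 23.4°, and its top is at about 35.5 mm, as it should be. The dock's yaw is about 40°. I'll look at the dock from above first.

Request:
{"api": "jog_arm", "payload": {"plan": [[[-50, 0, 0], 0, 1], [[-100, -10, 0], 0, 1], [[-150, -20, 0], 0, 1], [[-180, -30, 0], 0, 1], [[-180, -30, 0], 0, 1], [[-180, -30, 0], 0, 1]]}}

```text
time_s: 0.7
tool_pos: [544.5, -180.5, 249.8]
eef_rot: [0.708, 0.706, 0.0, -0.001]
ft_force: [0.4, 0.4, -0.3]
gripper_width: 1.002
finger_force: 0.0
```

```bash
python3 - <<'E'
from h import *
c=cam("wrist","w1.png"); print(np.array(c["mount"]).round(2)); s=observe(); print(s["time_s"],s["tool_pos"],s["eef_rot"])
E
```

```text
[[   0.     -0.96   -0.27   65.71]
 [   1.      0.     -0.     -0.29]
 [   0.     -0.27    0.96 -123.27]
 [   0.      0.      0.      1.  ]]
0.75 [ 544.78361517 -179.66977061  249.9239048 ] [ 7.07395425e-01  7.06817746e-01  1.61846408e-04 -6.00978530e-04]
```

View pics/w1.png

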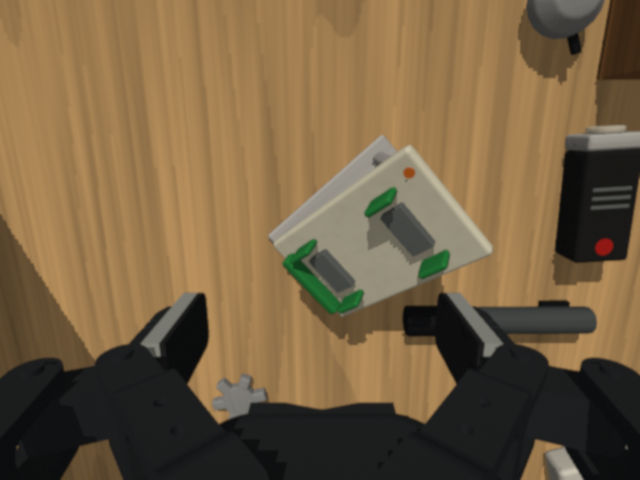

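The wrist view shows the dock clearly: pads at (407,229) and (331,271), ledge at (312,287), upper guides at (381,202) and (433,264), and lower guides at (303,249) and (350,301). The pump lies close to the dock's lower right. Next I'll fit the cradle pose.

```bash
python3 - <<'E'
from h import *
W=np.load("pics/w1.png.npy"); im=cv2.imread("pics/w1.png").astype(int)
hsv=cv2.cvtColor(im.astype(np.uint8),cv2.COLOR_BGR2HSV)
mask=np.zeros((480,640),np.uint8); cv2.fillPoly(mask,[np.array([(408,150),(487,248),(342,311),(277,241)])],1)
g=(mask>0)
n=np.array([0,0,1.]);
white=g&(hsv[...,1]<60)&(hsv[...,2]>150)
P=W[white];P=P[~np.isnan(P[:,0])]
for _ in range(5):
    c=P.mean(0);n=np.linalg.svd(P-c)[2][2];n*=np.sign(n[2]);d=(P-c)@n;P=P[abs(d)<max(2,1.5*d.std())]
print("n",n,len(P),"tilt",np.degrees(np.arccos(n[2])),"downhill yaw",np.degrees(np.arctan2(-n[1],-n[0])),d.std())
x=np.array([0,0,1])-n*n[2];x/=np.linalg.norm(x);y=np.cross(n,x)
for nm,m in(("green",(hsv[...,0]>45)&(hsv[...,0]<80)&(hsv[...,1]>120)),("pad",g&(hsv[...,2]<140)&(hsv[...,1]<60))):
    m=m.astype(np.uint8);k,l,st,ce=cv2.connectedComponentsWithStats(m)
    for i in range(1,k):
        if st[i,4]<60: continue
        Q=W[(l==i)];Q=Q[~np.isnan(Q[:,0])];h=(Q-c)@n
        print(nm,ce[i].round(),st[i,4],"med",np.median(Q,0).round(1),"h",np.percentile(h,[10,50,90]).round(1),"xr",np.percentile((Q-c)@x,[3,97]).round(1),"yr",np.percentile((Q-c)@y,[3,97]).round(1))
Q=W[g&(abs((W-c)@n)<3)];r=cv2.minAreaRect(np.c_[(Q-c)@x,(Q-c)@y].astype(np.float32));print("rect",r)
print("c",c,"x",x,"y",y)
E
```

```text
n [-0.37502143 -0.32657538  0.86758714] 4771 tilt 29.820550806812957 downhill yaw 41.049932188016314 0.6242822625943084
green [381. 202.] 358 med [ 584.4 -163.   115.9] h [ 9.2 18.6 20.5] xr [16.5 36.2] yr [26.  30.4]
green [318. 283.] 1543 med [ 536.8 -250.9   57.9] h [ 6.  13.7 19.1] xr [-88.4 -51.7] yr [-35.4  29.5]
green [434. 264.] 462 med [ 625.  -209.1  113.7] h [ 6.6 15.5 20. ] xr [15.9 36.5] yr [-35.5 -31.3]
pad [400. 232.] 2837 med [ 602.3 -190.1  101. ] h [-0.3  2.3  7.2] xr [-10.8  32.6] yr [-32.   19.2]
pad [330. 272.] 1520 med [ 551.4 -235.4   61.4] h [-0.3  5.9  7.5] xr [-82.5 -51.2] yr [-33.   20.7]
rect ((-15.504989624023438, -1.2200851440429688), (150.00804138183594, 92.79936981201172), 0.38172537088394165)
c [ 591.22673605 -195.32111098   87.37150566] x [0.65428004 0.56975879 0.49728518] y [-6.56716495e-01  7.54137551e-01  2.77555756e-17]
```

The cradle fit gives an origin of about (581.5,-207.5,78.5). Its tilt is 29.8° and its z is close to 78, both as expected; the yaw is 41°. Now I'll go over the light.

Request:
{"api": "jog_arm", "payload": {"plan": [[[45, 13, 0], 0.14, 1], [[90, 26, 0], 0.28, 1], [[135, 39, 0], 0.42, 1], [[180, 52, 10], 0.56, 1], [[225, 65, 30], 0.7, 1], [[270, 78, 50], 0.84, 1], [[310, 90, 70], 0.98, 1], [[342, 101, 90], 1.12, 1]]}}

```text
time_s: 1.55
tool_pos: [645.6, 167.1, 159.4]
eef_rot: [0.975, 0.223, 0.0, -0.001]
ft_force: [1.0, -0.6, -0.1]
gripper_width: 1.0
finger_force: 0.0
```

Request:
{"api": "jog_arm", "payload": {"plan": [[[0, 0, 0], 0.05, 1], [[0, 0, 0], 0.05, 1], [[0, 0, 0], 0.05, 1], [[0, 0, 0], 0.05, 1]]}}

```text
time_s: 1.95
tool_pos: [646.0, 162.1, 161.0]
eef_rot: [0.98, 0.2, 0.0, 0.0]
ft_force: [0.8, -0.2, -1.3]
gripper_width: 0.998
finger_force: 0.0
```

```bash
python3 - <<'E'
from h import *
c=cam("wrist","w2.png"); s=observe(); M=R.from_quat(s["eef_rot"]).as_matrix(); print(s["time_s"],s["tool_pos"],M.round(3), "toolx yaw",np.degrees(np.arctan2(M[1,0],M[0,0])))
W=c["W"];m=(np.hypot(W[...,0]-646,W[...,1]-162)<85)&(abs(W[...,2]-36)<3)
q=W[m][:,:2].astype(np.float32);r=cv2.minAreaRect(q);print(len(q),r,np.median(W[m][:,2]))
d=np.array([*r[0],30])-s["tool_pos"];print("tool shift",M.T@d)
E
```

```text
2.0 [646.09609388 161.71065262 161.13470944] [[ 0.921  0.39   0.001]
 [ 0.39  -0.921  0.   ]
 [ 0.001  0.    -1.   ]] toolx yaw 22.98070613581274
11721 ((643.669189453125, 160.4929962158203), (121.41854095458984, 49.52006530761719), 23.196636199951172) 35.63211160474262
tool shift [ -2.8591766    0.14010855 131.13157534]
```

View pics/w2.png

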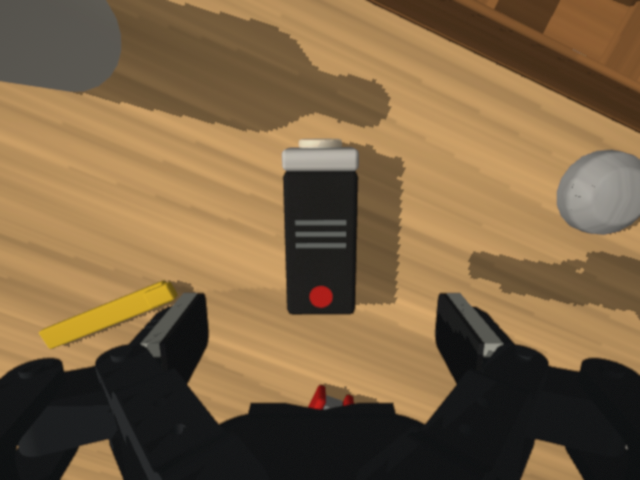

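Light A is directly under the hand, with its tail at (321,313) and its silver lens end at (320,150). The lever's end at (170,290) is clear of the fingers. I'll descend and grip slightly towards the lens, with a low squeeze.

Request:
{"api": "jog_arm", "payload": {"plan": [[[6, 0, 45], 0, 1], [[6, 0, 90], 0, 1], [[6, 0, 120], 0, 1], [[6, 0, 137], 0, 1], [[6, 0, 137], 0, 1], [[6, 0, 137], 0, -1], [[6, 0, 137], 0, -1], [[6, 0, 137], 0, -1]], "squeeze": 20}}

```text
time_s: 2.8
tool_pos: [653.0, 164.5, 25.5]
eef_rot: [0.98, 0.199, 0.002, -0.0]
ft_force: [0.9, 0.1, -0.9]
gripper_width: 0.584
finger_force: 21.4
```

Request:
{"api": "jog_arm", "payload": {"plan": [[[0, 0, 0], 0, -1], [[0, 0, 0], 0, -1], [[0, 0, 0], 0, -1]]}}

```text
time_s: 3.1
tool_pos: [653.0, 164.5, 25.5]
eef_rot: [0.98, 0.199, 0.002, 0.0]
ft_force: [0.0, -0.6, 6.4]
gripper_width: 0.582
finger_force: 22.4
```

Request:
{"api": "jog_arm", "payload": {"plan": [[[0, 0, -20], 0, -1], [[0, 0, -60], 0, -1], [[0, 0, -105], 0, -1], [[0, 0, -150], 0, -1], [[0, 0, -190], 0, -1], [[0, 0, -190], 0, -1], [[0, 0, -190], 0, -1]]}}

```text
time_s: 3.8
tool_pos: [651.7, 164.4, 214.9]
eef_rot: [0.98, 0.199, 0.001, 0.0]
ft_force: [-0.4, -0.3, -2.4]
gripper_width: 0.581
finger_force: 21.7
```

```bash
cat > tilt.py <<'E'
from h import *
import sys
c=cam("wrist",sys.argv[1]+".png"); s=observe(); M=R.from_quat(s["eef_rot"]).as_matrix()
print(s["time_s"],s["tool_pos"].round(1),"toolx yaw",np.degrees(np.arctan2(M[1,0],M[0,0])).round(2),s["ft_force"].round(1),s["gripper_width"],s["finger_force"])
L=(c["W"]-s["tool_pos"])@M   # tool coords
m=(abs(L[...,1])<22)&(abs(L[...,0])<75)&(abs(L[...,2])<45)
Q=L[m]
if len(Q)>200:
    for _ in range(6):
        k=Q.mean(0);n=np.linalg.svd(Q-k)[2][2];n*=-np.sign(n[2]);d=(Q-k)@n;Q=Q[abs(d)<max(1.5,2*d.std())]
    print("tilt deg (lens up +)",np.degrees(np.arctan2(-n[0],-n[2])).round(2),"n",n.round(3),len(Q),"x range",np.percentile(Q[:,0],[.5,99.5]).round(1),"y",np.percentile(Q[:,1],[.5,99.5]).round(1),"top z at x=0",(k[2]+n[0]*k[0]/n[2]).round(1))
E
python3 tilt.py w3
```

```text
bash:   661 Killed                     python3 tilt.py w3
```

```bash
sed -i 's/svd(Q-k)\[2\]/svd(Q-k,full_matrices=False)[2]/' tilt.py; python3 tilt.py w3
```

```text
3.9 [650.  164.1 211.6] toolx yaw 22.97 [-1.4 -0.1 -1.8] 0.5851058153307666 21.658292412757874
tilt deg (lens up +) -0.57 n [ 0.01  -0.004 -1.   ] 26518 x range [-26.3  46.5] y [-21.7  21.8] top z at x=0 -11.5
```

The light stayed level in the grip: the tilt is -0.6° and the grip point is about 24.5 mm above its underside. The tool can't be tilted, so I'll tilt the light in the fingers first. To do that I'll press its lens end on the fixed top edge of the dock from behind, with the light turned round. First I'll move there while turning.

Request:
{"api": "jog_arm", "payload": {"plan": [[[-12, 35, 0], -0.14, -1], [[-25, 70, 0], -0.28, -1], [[-37, 105, 0], -0.42, -1], [[-50, 140, 0], -0.56, -1], [[-62, 175, 0], -0.7, -1], [[-75, 210, 0], -0.84, -1], [[-87, 245, 0], -0.98, -1], [[-100, 280, 0], -1.12, -1]]}}

```text
time_s: 4.7
tool_pos: [667.2, -133.6, 210.2]
eef_rot: [0.723, 0.691, -0.001, -0.002]
ft_force: [1.2, -0.0, -2.4]
gripper_width: 0.585
finger_force: 21.8
```

Request:
{"api": "jog_arm", "payload": {"plan": [[[0, 0, 0], -0.14, -1], [[0, 0, 0], -0.28, -1], [[0, 0, 0], -0.42, -1], [[0, 0, 0], -0.56, -1], [[0, 0, 0], -0.7, -1], [[0, 0, 0], -0.84, -1], [[0, 0, 0], -0.98, -1], [[0, 0, 0], -1.12, -1]]}}

```text
time_s: 5.5
tool_pos: [667.1, -132.1, 210.1]
eef_rot: [0.245, 0.97, 0.0, -0.003]
ft_force: [0.9, 0.3, -1.7]
gripper_width: 0.584
finger_force: 21.8
```

Request:
{"api": "jog_arm", "payload": {"plan": [[[0, 0, 0], -0.14, -1], [[0, 0, 0], -0.28, -1], [[0, 0, 0], -0.42, -1], [[0, 0, 0], -0.56, -1], [[0, 0, 0], -0.7, -1], [[0, 0, 0], -0.84, -1], [[0, 0, 0], -0.98, -1], [[0, 0, 0], -1.12, -1]]}}

```text
time_s: 6.3
tool_pos: [667.1, -132.1, 210.1]
eef_rot: [-0.307, 0.952, 0.002, -0.002]
ft_force: [-0.3, -0.1, -2.3]
gripper_width: 0.583
finger_force: 21.8
```

```bash
python3 tilt.py w4; python3 -c "
from h import *
s=observe();print(s['q'].round(3)); cam('side','s2.png')"
```

```text
6.35 [ 667.1 -132.1  210.2] toolx yaw -143.9 [-1.1  0.3 -1.9] 0.5802211414843934 21.765394806861877
tilt deg (lens up +) -0.51 n [ 0.009  0.003 -1.   ] 26555 x range [-24.5  48.3] y [-21.8  21.7] top z at x=0 -10.1
[-0.258  0.484  1.32  -0.     1.344 -2.458]
```

Request:
{"api": "jog_arm", "payload": {"plan": [[[0, 0, 30], -0.05, -1], [[0, 0, 50], -0.05, -1], [[0, 0, 60], -0.05, -1], [[0, 0, 60], -0.05, -1]]}}

```text
time_s: 6.8
tool_pos: [666.8, -132.1, 150.2]
eef_rot: [-0.327, 0.945, 0.002, -0.003]
ft_force: [-0.2, 0.8, -1.5]
gripper_width: 0.582
finger_force: 21.7
```

```bash
python3 -c "
from h import *
c=cam('side','s3.png'); cv2.imwrite('pics/s3c.png',cv2.resize(c['pixels'][150:400,260:520,::-1],None,fx=2,fy=2))"
```

```text
(no output)
```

View pics/s3c.png

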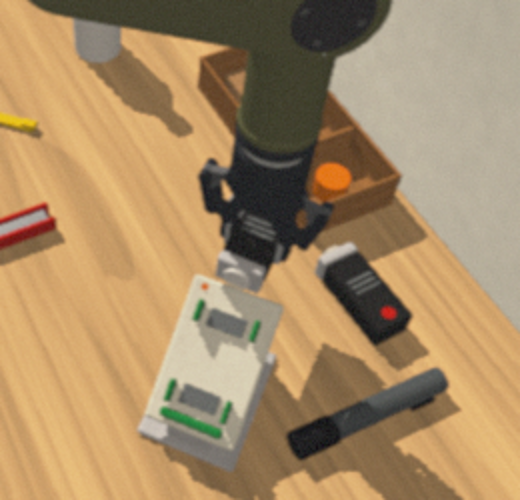

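The silver lens end, at (240,270) in the crop, hangs just over the dock's upper edge, centred sideways. Now I'll lower it gently so that it tilts.

Request:
{"api": "jog_arm", "payload": {"plan": [[[0, 0, 3], 0, -1], [[0, 0, 6], 0, -1], [[0, 0, 9], 0, -1], [[0, 0, 12], 0, -1], [[0, 0, 15], 0, -1], [[0, 0, 15], 0, -1]]}}

```text
time_s: 7.45
tool_pos: [670.3, -131.8, 139.6]
eef_rot: [-0.328, 0.945, -0.0, 0.002]
ft_force: [3.0, 2.8, 3.0]
gripper_width: 0.58
finger_force: 22.7
```

```bash
python3 tilt.py w5
```

```text
7.5 [ 670.1 -132.   139.5] toolx yaw -141.64 [3.2 3.9 4. ] 0.5838655462796577 22.676452696323395
tilt deg (lens up +) -23.55 n [ 0.399  0.028 -0.916] 38114 x range [-25.7  74.3] y [-21.8  21.7] top z at x=0 -15.2
```

```bash
sed -i 's/(abs(L\[...,0\])<75)&(abs(L\[...,2\])<45)/(abs(L[...,0])<42)\&(L[...,0]>-40)\&(L[...,2]<12)\&(L[...,2]>-45)\&(c["pixels"].max(-1)<110)/' tilt.py; python3 tilt.py w6
```

```text
7.55 [ 670.1 -132.1  139.5] toolx yaw -141.65 [2.8 2.8 4.6] 0.5795400626982732 22.736517190933228
tilt deg (lens up +) 4.08 n [-0.071  0.001 -0.997] 18612 x range [-26.5  33.1] y [-21.8  21.8] top z at x=0 -10.3
```

View pics/w6.png

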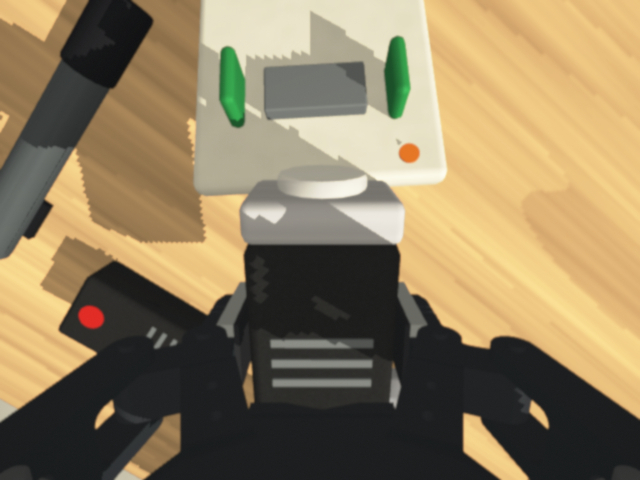

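The light is pivoting: tilt 4° at about 6 N on the fixed edge, with the silver band resting on the edge at (322,185). I'll carry on down and move slightly inwards.

Request:
{"api": "jog_arm", "payload": {"plan": [[[3, 0, 3], 0, -1], [[5, 0, 6], 0, -1], [[5, 0, 9], 0, -1], [[5, 0, 12], 0, -1], [[5, 0, 15], 0, -1], [[5, 0, 15], 0, -1]]}}

```text
time_s: 8.15
tool_pos: [668.3, -134.8, 125.2]
eef_rot: [-0.329, 0.944, -0.001, 0.004]
ft_force: [7.3, 4.9, 5.4]
gripper_width: 0.584
finger_force: 25.7
```

```bash
python3 tilt.py w7
```

```text
8.2 [ 668.2 -134.9  125.2] toolx yaw -141.64 [6.6 5.1 5.7] 0.5786904342182451 25.676242411136627
tilt deg (lens up +) 21.47 n [-0.366  0.004 -0.931] 15086 x range [-34.1  27.7] y [-21.8  21.8] top z at x=0 -12.8
```

Request:
{"api": "jog_arm", "payload": {"plan": [[[1, 0, 3], 0, -1], [[2, 0, 6], 0, -1], [[2, 0, 8], 0, -1], [[2, 0, 8], 0, -1]]}}

```text
time_s: 8.6
tool_pos: [667.7, -135.3, 117.7]
eef_rot: [-0.329, 0.944, -0.001, 0.005]
ft_force: [7.8, 7.8, 5.1]
gripper_width: 0.586
finger_force: 28.4
```

```bash
python3 tilt.py w8
```

```text
8.65 [ 667.7 -135.3  117.7] toolx yaw -141.63 [7.9 7.6 5.7] 0.5808262540018527 28.34735244512558
tilt deg (lens up +) 30.33 n [-0.505  0.005 -0.863] 12544 x range [-39.   23.2] y [-21.8  21.8] top z at x=0 -15.1
```

Tilt is 30.3°, as wanted. Now I'll lift, turn it back and go over the seat.

Request:
{"api": "jog_arm", "payload": {"plan": [[[0, 0, -25], 0, -1], [[0, 0, -55], 0, -1], [[0, 0, -85], 0, -1], [[0, 0, -85], 0.14, -1], [[0, 0, -85], 0.28, -1], [[0, 0, -85], 0.42, -1], [[0, 0, -85], 0.56, -1], [[0, 0, -85], 0.7, -1]]}}

```text
time_s: 9.45
tool_pos: [661.7, -137.5, 199.0]
eef_rot: [0.018, 1.0, -0.0, -0.002]
ft_force: [0.4, -0.7, -1.0]
gripper_width: 0.588
finger_force: 27.4
```

Request:
{"api": "jog_arm", "payload": {"plan": [[[0, 0, 0], 0.14, -1], [[0, 0, 0], 0.28, -1], [[0, 0, 0], 0.42, -1], [[0, 0, 0], 0.56, -1], [[0, 0, 0], 0.7, -1], [[0, 0, 0], 0.84, -1], [[0, 0, 0], 0.98, -1], [[0, 0, 0], 1.12, -1]]}}

```text
time_s: 10.25
tool_pos: [661.7, -137.5, 198.9]
eef_rot: [0.547, 0.837, -0.001, -0.001]
ft_force: [1.1, 0.2, -1.5]
gripper_width: 0.578
finger_force: 27.4
```

Request:
{"api": "jog_arm", "payload": {"plan": [[[0, 0, 0], 0.14, -1], [[0, 0, 0], 0.28, -1], [[0, 0, 0], 0.42, -1], [[0, 0, 0], 0.56, -1], [[0, 0, 0], 0.7, -1], [[0, 0, 0], 0.84, -1], [[0, 0, 0], 0.98, -1], [[0, 0, 0], 1.12, -1]]}}

```text
time_s: 11.05
tool_pos: [661.8, -137.5, 198.9]
eef_rot: [0.908, 0.419, -0.002, -0.001]
ft_force: [0.9, 0.6, -2.7]
gripper_width: 0.581
finger_force: 27.4
```

```bash
python3 tilt.py w9; python3 - <<'E'
from h import *
s=observe();M=R.from_quat(s["eef_rot"]).as_matrix()
print("twist",np.arctan2(M[1,0],M[0,0])-np.radians(41),"shift to (577,-211.5,140)",M.T@(np.array([577,-211.5,140])-s["tool_pos"]))
E
```

```text
11.1 [ 661.8 -137.4  198.9] toolx yaw 49.26 [-0.4  0.4 -1.3] 0.5877945272821486 27.359395623207092
tilt deg (lens up +) 29.82 n [-0.497  0.004 -0.868] 13181 x range [-39.5  20. ] y [-21.7  21.8] top z at x=0 -16.8
twist 0.14416483803078362 shift to (577,-211.5,140) [-111.28020727  -15.77259508   59.28020622]
```

```bash
python3 - <<'E'
from h import *
def ana(f,tp,yaw,t,yr=20):
    W=np.load(f"pics/{f}.png.npy");im=cv2.imread(f"pics/{f}.png")
    c,s=np.cos(np.radians(yaw)),np.sin(np.radians(yaw));M=np.array([[c,s,0],[s,-c,0],[0,0,-1]])
    L=(W-np.array(tp))@M;a=np.radians(t)
    u=L[...,0]*np.cos(a)-L[...,2]*np.sin(a);h=-L[...,2]*np.cos(a)-L[...,0]*np.sin(a)
    g=(abs(L[...,1])<yr)&(u>-80)&(u<90)
    d=g&(im.max(-1)<80)&(abs(u)<30);h0=np.nanmedian(h[d])
    top=g&(abs(h-h0)<2.5)
    print(f,"top h",h0.round(1),"top end u",np.nanpercentile(u[top],99.7).round(1),"lens-most u",np.nanpercentile(u[g&(abs(h-h0)<30)],99.9).round(1),"dark-band u",np.nanpercentile(u[top&(im.max(-1)<70)],99.5).round(1))
    e=g&(abs(L[...,1])<26)
    yy=L[...,1][(abs(L[...,1])<30)&(abs(u-45)<8)&(abs(h-h0)<3)];print(" y range at band",np.nanpercentile(yy,[1,99]).round(1))
ana("w3",(651,164.3,212),22.97,-.5,)
ana("w4",(667.1,-132.1,210.2),-143.9,-.5)
ana("w9",(661.8,-137.4,198.9),49.26,29.8)
E
```

```text
w3 top h 55.0 top end u 16.2 lens-most u 19.0 dark-band u 16.1
 y range at band nan
w4 top h 58.0 top end u 18.4 lens-most u 21.1 dark-band u 18.3
 y range at band nan
w9 top h 14.6 top end u 44.8 lens-most u 51.1 dark-band u 29.4
 y range at band [-22.9  24.1]
  return np.nanmean(a, axis, out=out, keepdims=keepdims)
```

```bash
python3 - <<'E'
from h import *
for f,tp,yaw,t,h0 in(("w2",(646.1,161.7,161.1),22.98,0,-125.5),("w3",(650,164.1,211.6),22.97,-.5,11.5),("w4",(667.1,-132.1,210.2),-143.9,-.5,10.1),("w9",(661.8,-137.4,198.9),49.26,29.8,14.6)):
    W=np.load(f"pics/{f}.png.npy");im=cv2.imread(f"pics/{f}.png")
    c,s=np.cos(np.radians(yaw)),np.sin(np.radians(yaw));M=np.array([[c,s,0],[s,-c,0],[0,0,-1]])
    L=(W-np.array(tp))@M;a=np.radians(t)
    u=L[...,0]*np.cos(a)-L[...,2]*np.sin(a);h=-L[...,2]*np.cos(a)-L[...,0]*np.sin(a)
    g=(abs(L[...,1])<20)&(u>-90)&(u<90)
    top=g&(abs(h-h0)<3); side=g&(h<h0+3)&(h>h0-30)
    print(f,"top u",np.percentile(u[top],[.3,99.7]).round(1),"body u max",np.percentile(u[side],99.8).round(1),"dark-band u",np.percentile(u[top&(im.max(-1)<70)],[99.5]).round(1))
E
```

```text
w2 top u [-62.6  53.7] body u max 59.9 dark-band u [39.1]
w3 top u [-26.8  49.3] body u max 53.3 dark-band u [32.6]
w4 top u [-25.2  52. ] body u max 55.1 dark-band u [34.3]
w9 top u [-42.7  48.7] body u max 51.0 dark-band u [29.4]
```

Request:
{"api": "jog_arm", "payload": {"plan": [[[-36, -5, 0], 0.07, -1], [[-72, -10, 0], 0.144, -1], [[-109, -15.5, 0], 0.144, -1], [[-109, -15.5, 20], 0.144, -1], [[-109, -15.5, 45], 0.144, -1], [[-109, -15.5, 45], 0.144, -1], [[-109, -15.5, 45], 0.144, -1]]}}

```text
time_s: 11.8
tool_pos: [580.2, -210.3, 154.6]
eef_rot: [0.934, 0.356, -0.001, -0.001]
ft_force: [-0.4, -0.4, -1.4]
gripper_width: 0.58
finger_force: 27.2
```

```bash
python3 tilt.py w10
```

```text
11.85 [ 581.2 -210.4  155.6] toolx yaw 41.71 [ 0.   0.2 -1.6] 0.5780415110117795 27.23256379365921
tilt deg (lens up +) 29.76 n [-0.496  0.005 -0.868] 13097 x range [-39.4  19.4] y [-21.8  21.7] top z at x=0 -16.2
```

View pics/w10.png

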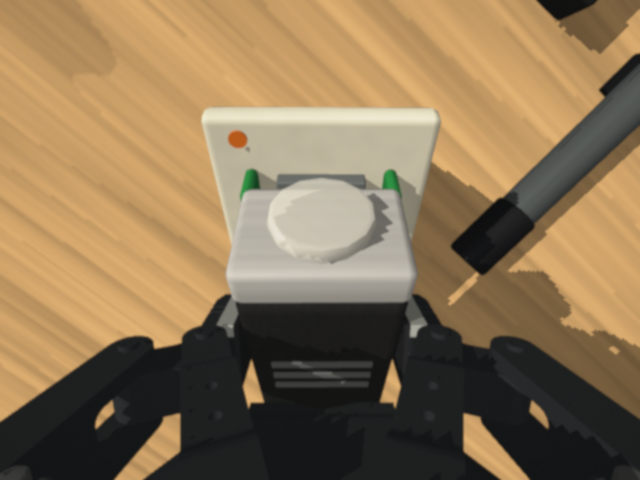

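The light hangs over the seat. The upper guides at (251,180) and (391,180) lie symmetrically about the light (228 to 414), and the plate edge is parallel to it. Next I'll check the along-slope position directly from this view.

```bash
python3 - <<'E'
from h import *
W=np.load("pics/w10.png.npy");im=cv2.imread("pics/w10.png");hsv=cv2.cvtColor(im,cv2.COLOR_BGR2HSV)
yaw=np.radians(41.7);c,s=np.cos(yaw),np.sin(yaw);M=np.array([[c,s,0],[s,-c,0],[0,0,-1]])
L=(W-np.array((581.2,-210.4,155.6)))@M
a=np.radians(29.9);u=L[...,0]*np.cos(a)-L[...,2]*np.sin(a);h=-L[...,2]*np.cos(a)-L[...,0]*np.sin(a)
v=np.mgrid[:480,:640][0]
pl=(v>115)&(v<160)&(hsv[...,1]<70)&(hsv[...,2]>150)&(abs(L[...,1])<70)
print("face h",np.median(h[pl]).round(1),"edge u",np.percentile(u[(v>100)&(v<240)&(abs(h-np.median(h[pl]))<2)&(abs(L[...,1])<45)],99.7).round(1),"plate y",np.percentile(L[...,1][(abs(h-np.median(h[pl]))<2)&(v<160)&(v>100)],[.5,99.5]).round(1))
gr=(hsv[...,0]>45)&(hsv[...,0]<80)&(hsv[...,1]>120)&(v<230)
for sg in(-1,1):
    g=gr&(L[...,1]*sg>0);print("guide y",np.percentile(L[...,1][g],[2,50,98]).round(1),"u max",np.percentile(u[g],98).round(1),"h",np.percentile(h[g],98).round(1))
s=observe();print(s["tool_pos"])
E
```

```text
face h -67.8 edge u 41.4 plate y [-48.6  47.9]
guide y [-33.2 -30.7 -28.4] u max 18.3 h -49.7
guide y [27.5 29.7 32.2] u max 18.0 h -52.5
[ 581.22687281 -210.43202537  155.55681592]
```

Request:
{"api": "jog_arm", "payload": {"plan": [[[-3, -0.7, 10], 0.01, -1], [[-3, -0.7, 20], 0.01, -1], [[-3, -0.7, 30], 0.01, -1], [[-3, -0.7, 36], 0.01, -1], [[-3, -0.7, 41], 0.01, -1], [[-3, -0.7, 44], 0.01, -1], [[-3, -0.7, 44], 0.01, -1], [[-3, -0.7, 44], 0.01, -1]]}}

```text
time_s: 12.65
tool_pos: [578.7, -211.8, 111.5]
eef_rot: [0.936, 0.351, 0.0, 0.0]
ft_force: [-0.1, 0.3, -2.1]
gripper_width: 0.583
finger_force: 27.3
```

```bash
python3 tilt.py w11
```

```text
12.7 [ 578.7 -211.8  111.6] toolx yaw 41.07 [-0.6 -0.  -2.9] 0.5802378686013864 27.33993351459503
tilt deg (lens up +) 29.84 n [-0.498  0.001 -0.867] 13170 x range [-39.5  20.1] y [-21.7  21.7] top z at x=0 -16.6
```

Request:
{"api": "jog_arm", "payload": {"plan": [[[0, 0, 1], 0, -1], [[0, 0, 2], 0, -1], [[0, 0, 2], 0, -1]]}}

```text
time_s: 13.0
tool_pos: [578.5, -211.8, 109.4]
eef_rot: [0.936, 0.351, 0.0, 0.0]
ft_force: [0.1, -0.5, -0.8]
gripper_width: 0.585
finger_force: 27.4
```

Request:
{"api": "jog_arm", "payload": {"plan": [[[0, 0, 1], 0, -1], [[0, 0, 1], 0, -1]]}}

```text
time_s: 13.2
tool_pos: [578.5, -211.9, 109.0]
eef_rot: [0.936, 0.351, 0.0, 0.0]
ft_force: [-1.4, 0.2, 2.9]
gripper_width: 0.583
finger_force: 27.9
```

Contact was felt on the pads, so I'll release and lift.

Request:
{"api": "jog_arm", "payload": {"plan": [[[0, 0, 0], 0, 1], [[0, 0, 0], 0, 1], [[0, 0, 0], 0, 1], [[0, 0, 0], 0, 1], [[0, 0, -20], 0, 1], [[0, 0, -60], 0, 1], [[0, 0, -100], 0, 1], [[0, 0, -100], 0, 1]]}}

```text
time_s: 14.0
tool_pos: [582.2, -213.3, 214.6]
eef_rot: [0.936, 0.351, 0.004, 0.004]
ft_force: [0.6, 0.1, 0.3]
gripper_width: 0.998
finger_force: 0.0
```

```bash
cat > meas.py <<'E'
from h import *
import sys
c=cam("wrist",sys.argv[1]+".png");s=observe();M=R.from_quat(s["eef_rot"]).as_matrix()
print(s["time_s"],s["tool_pos"].round(1),s["ft_force"].round(1))
W=c["W"];im=c["pixels"];hsv=cv2.cvtColor(im,cv2.COLOR_RGB2HSV)
O=np.array((581.5,-207.5,78.5));y_=np.radians(41.05);t=np.radians(29.85)
x=np.array([np.cos(t)*np.cos(y_),np.cos(t)*np.sin(y_),np.sin(t)]);n=np.array([-np.sin(t)*np.cos(y_),-np.sin(t)*np.sin(y_),np.cos(t)]);y=np.cross(n,x)
D=W-O;X,Y,Z=D@x,D@y,D@n
wh=(abs(Z)<6)&(hsv[...,1]<70)&(hsv[...,2]>150)&(abs(Y)<45)&(abs(Y)>36)&(abs(X)<75)
if wh.sum()>50: print("face Z",np.median(Z[wh]).round(2),wh.sum())
top=(Z>28)&(Z<52)&(abs(Y)<21)&(X>-70)&(X<70)
for a,b in((-60,-35),(-35,-10),(-10,15),(15,36),(42,54)):
    m=top&(X>a)&(X<b)
    if m.sum()>40: print(a,b,"Z",np.median(Z[m]).round(2),m.sum())
print("X range",np.percentile(X[top],[.3,99.7]).round(1),"Y",np.percentile(Y[(Z>30)&(Z<50)&(abs(Y)<30)&(abs(X)<55)],[1,99]).round(1))
e=np.nanmax(X[(abs(Z)<3)&(abs(Y)<40)&(X<90)]);print("plate edge X",e)
for nm,xx in(("low",-42),("mid",0),("high",42)):
    p=O+xx*x+44*n;print(nm,"top pt",p.round(1),"tool shift",(M.T@(p-s["tool_pos"])).round(1))
print("yaw tool x",np.degrees(np.arctan2(M[1,0],M[0,0])).round(2))
E
python3 meas.py w12
```

```text
14.05 [ 580.6 -212.6  211.9] [-0.4  0.3 -0.8]
face Z 0.33 2732
-60 -35 Z 43.38 1175
-35 -10 Z 43.23 1372
-10 15 Z 43.27 1842
15 36 Z 42.95 1852
42 54 Z 42.54 1639
X range [-59.7  60.9] Y [-26.7  21.6]
plate edge X 79.0473601420847
low top pt [ 537.5 -245.8   95.8] tool shift [-54.7  -4.1 115.9]
mid top pt [ 565.  -221.9  116.7] tool shift [-18.2  -4.   95.2]
high top pt [ 592.5 -198.   137.6] tool shift [18.3 -3.8 74.4]
yaw tool x 41.07
```

View pics/w12.png

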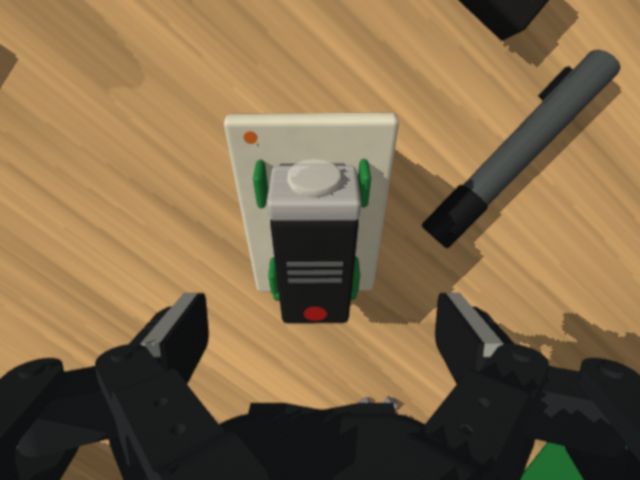

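The light lies between all four guides with the lens up: lens at (315,178), red disc at (315,313). Its top stands at Z of about 43 at both ends, so it rests on both pads as expected. Now I'll close the fingers and press in the middle.

Request:
{"api": "jog_arm", "payload": {"plan": [[[-14, -2, 15], 0, -1], [[-27, -2, 35], 0, -1], [[-27, -2, 55], 0, -1], [[-27, -2, 62], 0, -1], [[-27, -2, 62], 0, -1], [[-27, -2, 62], 0, -1], [[-27, -2, 62], 0, -1], [[-27, -2, 62], 0, -1]]}}

```text
time_s: 14.85
tool_pos: [557.5, -228.1, 147.2]
eef_rot: [0.936, 0.351, 0.001, 0.001]
ft_force: [0.3, -0.2, 0.2]
gripper_width: -0.0
finger_force: 0.0
```

Request:
{"api": "jog_arm", "payload": {"plan": [[[1, 0, 3], 0, -1], [[3, 0, 6], 0, -1], [[5, 0, 9], 0, -1], [[6, 0, 12], 0, -1], [[6, 0, 12], 0, -1]]}}

```text
time_s: 15.35
tool_pos: [561.3, -224.0, 134.9]
eef_rot: [0.936, 0.351, -0.0, 0.0]
ft_force: [-1.6, 0.2, 4.4]
gripper_width: 0.001
finger_force: 2.4
```

Request:
{"api": "jog_arm", "payload": {"plan": [[[1.5, 0, 3], 0, -1], [[3, 0, 6], 0, -1], [[4, 0, 9], 0, -1], [[5, 0, 12], 0, -1], [[5, 0, 12], 0, -1]]}}

```text
time_s: 15.85
tool_pos: [563.9, -221.9, 129.2]
eef_rot: [0.936, 0.351, -0.0, 0.002]
ft_force: [-16.2, 0.7, 42.0]
gripper_width: -0.0
finger_force: 21.2
```

Request:
{"api": "jog_arm", "payload": {"plan": [[[0, 0, -15], 0, -1], [[0, 0, -50], 0, -1], [[0, 0, -85], 0, -1], [[0, 0, -85], 0, -1], [[0, 0, -85], 0, -1]]}}

```text
time_s: 16.35
tool_pos: [565.6, -220.8, 208.2]
eef_rot: [0.936, 0.351, 0.001, 0.001]
ft_force: [-0.5, 0.5, -0.5]
gripper_width: -0.002
finger_force: 0.0
```

```bash
python3 meas.py w13
```

```text
16.4 [ 564.7 -220.4  206.9] [-0.2 -0.2 -0.7]
face Z 0.29 3233
-60 -35 Z 36.03 628
-35 -10 Z 36.17 1576
-10 15 Z 36.38 2098
15 36 Z 36.2 2132
42 54 Z 35.99 1821
X range [-52.9  60.4] Y [-26.6  21.8]
plate edge X 78.65511330216448
low top pt [ 537.5 -245.8   95.8] tool shift [-37.1   1.4 111.1]
mid top pt [ 565.  -221.9  116.7] tool shift [-0.7  1.4 90.2]
high top pt [ 592.5 -198.   137.6] tool shift [35.7  1.4 69.3]
yaw tool x 41.08
```

Both ends now measure a top height of 36.0 to 36.4 over a face at 0.3, so the light is flush. I'll finish with a moderate vertical press at each end, which also seats the tail against the ledge.

Request:
{"api": "jog_arm", "payload": {"plan": [[[-24, 3, 30], 0, -1], [[-47, 3, 65], 0, -1], [[-47, 3, 90], 0, -1], [[-47, 3, 97], 0, -1], [[-47, 3, 102], 0, -1], [[-47, 3, 107], 0, -1], [[-47, 3, 107], 0, -1]]}}

```text
time_s: 17.1
tool_pos: [530.5, -253.2, 103.4]
eef_rot: [0.936, 0.351, -0.001, -0.0]
ft_force: [-9.1, 2.2, 17.0]
gripper_width: -0.0
finger_force: 8.6
```

Next, lift and press the upper end: from here +73 mm along the tool x, and about 42 mm higher.

Request:
{"api": "jog_arm", "payload": {"plan": [[[0, 0, 3], 0, -1], [[0, 0, 3], 0, -1], [[0, 0, -30], 0, -1], [[25, 0, -65], 0, -1], [[60, 0, -75], 0, -1], [[73, 0, -55], 0, -1], [[73, 0, -48], 0, -1], [[73, 0, -48], 0, -1]]}}

```text
time_s: 17.9
tool_pos: [585.7, -205.1, 147.3]
eef_rot: [0.936, 0.351, -0.001, -0.001]
ft_force: [-0.0, 0.6, 0.9]
gripper_width: -0.003
finger_force: 0.0
```

Request:
{"api": "jog_arm", "payload": {"plan": [[[0, 0, 5], 0, -1], [[0, 0, 10], 0, -1], [[0, 0, 14], 0, -1], [[0, 0, 14], 0, -1]]}}

```text
time_s: 18.3
tool_pos: [586.6, -205.9, 145.0]
eef_rot: [0.937, 0.35, 0.003, 0.002]
ft_force: [-16.2, 8.7, 55.4]
gripper_width: -0.003
finger_force: 25.6
```

Firm at the top, with no give. I'll retreat and check.

Request:
{"api": "jog_arm", "payload": {"plan": [[[0, 0, -15], 0, -1], [[0, 0, -50], 0, -1], [[-15, 0, -75], 0, -1], [[-25, 0, -85], 0, -1], [[-25, 0, -85], 0, -1], [[-25, 0, -85], 0, -1]]}}

```text
time_s: 18.9
tool_pos: [566.9, -222.5, 218.4]
eef_rot: [0.937, 0.35, -0.0, -0.001]
ft_force: [0.1, 0.5, -0.1]
gripper_width: -0.001
finger_force: 0.0
```

```bash
python3 meas.py w14; python3 -c "
from h import *
c=cam('side'); a=cv2.resize(c['pixels'][270:400,310:440,::-1],(480,480),interpolation=2); b=cv2.imread('pics/w14.png')[60:380,160:470]
cv2.imwrite('pics/fin.png',np.hstack([a,cv2.resize(b,(310,480))]))"
```

```text
18.95 [ 566.8 -222.1  217.7] [-0.   0.  -1.4]
face Z 0.3 2989
-60 -35 Z 36.15 886
-35 -10 Z 36.21 1472
-10 15 Z 36.36 1948
15 36 Z 36.21 1982
42 54 Z 36.0 1701
X range [-59.2  60.4] Y [-26.5  21.9]
plate edge X 78.84951544382422
low top pt [ 537.5 -245.8   95.8] tool shift [-37.6  -1.  122. ]
mid top pt [ 565.  -221.9  116.7] tool shift [ -1.2  -1.1 101.1]
high top pt [ 592.5 -198.   137.6] tool shift [35.2 -1.2 80.1]
yaw tool x 41.02
```

View pics/fin.png

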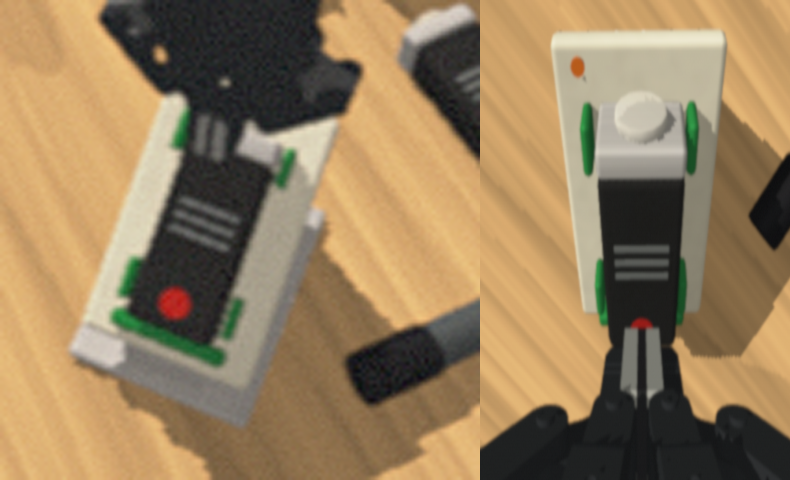

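The side crop shows the light flat between the guides with its tail against the green ledge at (168,335). Its top height is 36 over the face at both ends, and the hand is clear.

```bash
python3 -c "
from workcell import *
print(hand_in())"
```

```text
the job is handed in; nothing more can be done
None
```

The bike light is on charge and the job is handed in at about 19 s: it lies flat in the dock, lens end up, with its tail against the ledge, both ends flush and the hand clear; no verdict came back.

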